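Fill the medicine chest and hold its lid at the balance point

TASK

Collect both medicine cartons from the dispenser's catch tray and set them on the floor of the open wooden chest, not stacked. Then take the leaning lid by its bar, swing it up to its balance point, where it stands straight upright and would fall neither way, and finish still gripping it there, motionless, so that a lid stay can be screwed on. Do not let the lid fall towards shut, and leave the jar, the pill bottle and the remote control where they are.

Things in the scene. Friction and masses are not known exactly. Their poses are not given: they have to be found in the camera images.
- dispenser: Medicine dispenser, fixed, moved and turned from start to start. Origin: underside of the centre of its grey catch tray, on the table. Tray 290 (x) x 140 (y) x 22 mm high, walls and floor 5 mm thick. A white housing 240 (x) x 140 (y) x 150 mm high, with a round grey cap to 174 mm, stands along the tray's -y side; its face is 72 mm from the tray's centre.
- carton_a: Upright rigid medicine carton, 34 (x) x 62 (y) x 44 (z) mm, about 60 g. Origin: centre of its underside. Starts on the tray floor (5 mm above the table), in the tray's -x half, its x axis within 0.25 rad of the tray's x axis.
- carton_b: A second carton just like carton_a, in the tray's +x half, its centre about 100 to 150 mm from the other's.
- chest: Open wooden chest, fixed, moved and turned from start to start. Origin: centre of its underside, on the table. Outside 280 (x) x 160 (y) x 90 (z) mm, walls and floor 6 mm thick. Its lid is hinged along the +y rim.
- lid (a joint): Angle of the chest's lid, rad: 0 shut (level), pi/2 straight upright, which is its balance point (its centre of mass is then exactly above the hinge), 2.05 leaning back to the +y side of the chest against its stop, where it starts. The hinge is almost free of friction and has no spring: short of upright the lid falls shut, beyond it falls back open. Lid: wooden panel 280 x 155 x 9 mm in the plane of the hinge axis, about 0.34 kg, with a steel bar along its free edge.
- lid_hinge (a point): Middle of the hinge axis, 95 mm above the table and 80 mm from the chest's origin towards its +y. The axis runs along the chest's x. The point's axes are the chest's.
- lid_bar (a point): Middle of the lid's round steel bar, 14 mm in diameter and 144 mm long, parallel to the hinge axis and 192 mm from it, in the lid's plane. Two posts 10 mm thick, 65 mm to either side of this point, hold it 32 mm off the panel's edge (centre of the bar to edge), so fingers can pass either side of the bar between the posts. The bar turns with the lid and may roll between the fingers. The point's x axis is along the bar, its -y axis points from the hinge to the bar.
- jar: Bystander: amber glass jar with a black cap, 66 mm across, 100 mm high. Origin: centre of its underside.
- pill_bottle: Bystander: small green pill bottle with a white cap, 44 mm across, 75 mm high. Origin: centre of its underside.
- remote: Bystander: black remote control lying flat, 160 (x) x 42 (y) x 16 mm. Origin: centre of its underside.
Not all that is in view belongs to the job. What is shaped like the carton_a but turquoise is not meant.

How it is judged:
On the way, in this order (a step that is already met when the one before it is completed fails the run):
1. both cartons lie on the chest's floor, let go (x of carton_a in the frame of chest between -0.125 and 0.125 m and y of carton_a in the frame of chest between -0.07 and 0.07 m and z of carton_a in the frame of chest between -0.005 and 0.04 m and contact force between the fingers and carton_a below 0.2 N and linear speed of each of carton_a, carton_b below 0.03 m/s and x of carton_b in the frame of chest between -0.125 and 0.125 m and y of carton_b in the frame of chest between -0.07 and 0.07 m and z of carton_b in the frame of chest between -0.005 and 0.04 m and contact force between the fingers and carton_b below 0.2 N and value of joint lid above 1.85 rad), for 0.2 s.
2. the lid is gripped and at its balance point (value of joint lid between 1.5008 and 1.6408 rad and velocity of joint lid between -0.05 and 0.05 rad/s and contact force between the fingers and lid above 1 N and contact force between each of carton_a, carton_b and lid below 0.2 N), for 0.3 s.
At the end, for the whole second after the job is handed in: Both cartons rest on the floor of the chest, released, inside its walls and not stacked (undersides' centres less than 40 mm above the table); the lid is within 0.07 rad (4 degrees) of upright, turning slower than 0.05 rad/s, gripped by the fingers with at least 1 N, with no carton touching it (all of step 2 and x of carton_a in the frame of chest between -0.125 and 0.125 m and y of carton_a in the frame of chest between -0.07 and 0.07 m and z of carton_a in the frame of chest between -0.005 and 0.04 m and contact force between the fingers and carton_a below 0.2 N and linear speed of each of carton_a, carton_b below 0.03 m/s and x of carton_b in the frame of chest between -0.125 and 0.125 m and y of carton_b in the frame of chest between -0.07 and 0.07 m and z of carton_b in the frame of chest between -0.005 and 0.04 m and contact force between the fingers and carton_b below 0.2 N); the arm keeps its last pose, push and grip.
It fails at once if the lid fell or was swung towards shut (below 1.1 rad) (value of joint lid below 1.1 rad).
It fails at once if a bystander was moved by more than 30 mm (distance of any of jar, pill_bottle, remote from where it was at the start of the episode above 0.03 m).
It also fails if it takes over 72 s, if anything falls off the work surface, if the arm or the gripper's body presses on something with over 40 N, if the wrist force passes 120 N, or if a joint passes its speed limit or range.

ROBOT

A 7-joint arm with a two-finger parallel gripper is mounted at the origin on the work surface. World frame = base frame: x ahead of the robot, y to its left, z up, the work surface at z = 0. Lengths are in m, angles in rad, forces in N, time in s.
With the tool pointing down it reaches from about 0.425 to 0.875 m from the base axis. Payload 8.4 kg.
Tool frame: the origin (TCP) lies midway between the tips of the shut fingers; the grasp point (between the pads) lies 19 mm behind it (arm.grip_depth is the distance from the TCP to the grasp point, in m); z points along the fingers, y is the line along which they close (so a half turn about z gives the same grasp; the last joint's range is limited). The gripper opens to 87 mm and grips with 3 to 60 N. Pads are 19 mm wide; open, the fingers measure 117 mm over their backs; the gripper's body (75 mm by 190 mm) begins 51 mm behind the grasp point.
Start: joints at [-1.294, 0.333, 0.04, 1.465, -0.013, 1.343, -0.059], TCP at [0.239, 0.605, 0.223] pointing down, gripper open.
Joint ranges: [-2.58, 2.58], [-0.38, 2.09], [-1.3, 1.39], [0.25, 2.4], [-1.5, 4.64], [0.08, 2.09], [-2.65, 2.65]. Speed limits (rad/s): [2.22, 2.22, 2.79, 2.79, 3.14, 3.14, 3.14].

INTERFACE

Orientations are given as a unit quaternion [w, x, y, z].
In Python, from workcell import readout, imaging, arm gives the robot as it stands. The module is installed in compiled form; this text tells all that it offers.
- The arm moves only by the tool jog_arm, never from a script. Its argument "steps" is a list of rows, each an object of numbers: "dx", "dy", "dz": the shift along the tool's x, y, z each as a share of 40 mm, from -1 to 1; "twist": the turn about the tool's z as a share of 30 degrees, from -1 to 1. A call has 1 to 8 rows; each row shifts and turns the commanded pose from where the row before left it, along the tool's axes as they then stand; what a row does not reach is not made up. A row lasts 1/10 s, in which the tool goes at most 50 mm and 8.59 degrees, less where a joint would pass 70% of its speed; a pose out of reach is approached as far as the arm can. A call with a number of a shift or a turn outside -1 to 1 is refused whole. A call with a gripper value outside its range is refused whole. "claw" is the opening, from 0 (shut) to 1 (fully open), set as the call begins (left out, the last holds). The fingers move at their own pace and stop on an object; "force" is the grip in N (left out, the last holds). Time passes only in rows, so rows that do not move let the fingers close. It gives the time, the measured TCP pose, the force, the opening and the grip force at its end, in the units of the state.
- readout.read_state(): the state, without advancing time (a new reading comes with each control period).
- imaging.get_image(name): name is "scene" or "side" or "wrist"; returns a dict with "image" (384x512x3 uint8, red, green, blue), "fx", "fy", "cx", "cy" (pixels), "R" (3x3) and "t" (3): a world point X has camera coordinates R X + t. Camera axes: x right, y down, z forward; pixel columns grow to the right and rows downward; lengths in m; the calibration is good to about 2 mm. A picture is of the moment at which its call begins. There is no depth.
- arm.hand_in(): hands the job in; it is judged then, once.
The state is a dict: "time": time; "qpos": joint angles; "joint_velocities": joint speeds; "effort": joint torques, N m; "position": TCP position; "tcp_rot": TCP orientation; "wrist_force": force on the tool from outside, world axes, zero at the start; "torque": the same for the moment, N m; "width": finger opening in m; "grasp_force": force on a finger pad.
Only numpy, scipy, OpenCV 4.12 (cv2) and the standard library are available. Lean on these libraries where they do the work, as an engineer would, in place of code of your own. Each camera call takes 0.05 s, during which the arm holds its last target. There are 200 camera calls.

## Working session

There is one attempt and no reset: what is moved stays moved. The work goes in short steps, Python scripts to look and compute and a tool call to move; the robot and the scene stay as the last step left them, time stands still between calls to the robot, and variables do not carry over. Pictures are saved under pics/ and viewed, at most 10 in all, crops included, and the job is handed in when it is done.

Besides the shell and the picture viewer there is one more tool, called by a JSON object that holds its "method" and its "body". jog_arm: Moves the arm, as the interface text tells. Shift numbers are shares of 40 mm and turn numbers shares of 30 degrees, none past 1 either way. Its arguments: {"type":"object","properties":{"steps":{"type":"array","items":{"type":"object","properties":{"dx":{"type":"number","minimum":-1,"maximum":1},"dy":{"type":"number","minimum":-1,"maximum":1},"dz":{"type":"number","minimum":-1,"maximum":1},"twist":{"type":"number","minimum":-1,"maximum":1}}}},"claw":{"type":"number"},"force":{"type":"number"}},"required":["steps"]}

```bash
mkdir -p pics; cat > h.py <<'E'
import numpy as np, cv2
from workcell import readout, imaging, arm
def snap(n,f):
    d=imaging.get_image(n); cv2.imwrite('pics/'+f,cv2.cvtColor(d['image'],cv2.COLOR_RGB2BGR))
    np.savez('pics/'+f+'.npz',**d); return d
def load(f): return np.load('pics/'+f+'.npz')
def ray(d,u,v):
    R=np.array(d['R']);t=np.array(d['t']); c=-R.T@t
    return c,R.T@np.array([(u-d['cx'])/d['fx'],(v-d['cy'])/d['fy'],1])
def onz(d,u,v,z):
    c,r=ray(d,u,v); return c+r*(z-c[2])/r[2]
def proj(d,X):
    p=np.array(d['R'])@np.array(X)+d['t']; return np.array([d['fx']*p[0]/p[2]+d['cx'],d['fy']*p[1]/p[2]+d['cy']])
def tri(d1,p1,d2,p2):
    A=[];b=[]
    for d,p in((d1,p1),(d2,p2)):
        c,r=ray(d,*p); r=r/np.linalg.norm(r); P=np.eye(3)-np.outer(r,r); A.append(P);b.append(P@c)
    return np.linalg.lstsq(np.vstack(A),np.hstack(b),rcond=None)[0]
E
python3 - <<'E'
from h import *
ims=[]
for n in('scene','side'):
    d=snap(n,n+'0.png'); print(n,-np.array(d['R']).T@d['t'])
print(readout.read_state())
E
```

```text
scene [ 1.05105161 -0.19754494  0.82464503]
side [ 0.44024035 -0.59087238  0.64975703]
{'time': 0.1, 'qpos': array([-1.29417467,  0.33381577,  0.03987646,  1.46615893, -0.01337638,
        1.34329278, -0.05846267]), 'joint_velocities': array([ 4.81848577e-04, -2.26362761e-03,  4.37749127e-05, -2.57793369e-03,
       -3.97908108e-04,  1.65786235e-03, -1.03758514e-03]), 'effort': array([ 3.96765769e-03, -6.57819414e+01,  1.33986052e+00, -4.04707932e+01,
       -5.98538574e-02,  4.10615327e-02,  6.29956435e-05]), 'position': array([0.23845639, 0.60423952, 0.22177578]), 'tcp_rot': array([-7.35539114e-05,  1.86794881e-01,  9.82398685e-01, -7.00781917e-04]), 'wrist_force': array([-0.6196613 , -0.70612456,  0.6448358 ]), 'torque': array([-0.03320352,  0.0199808 ,  0.00097482]), 'grasp_force': 0.0, 'width': 0.08724024357407113}
```

View pics/scene0.png

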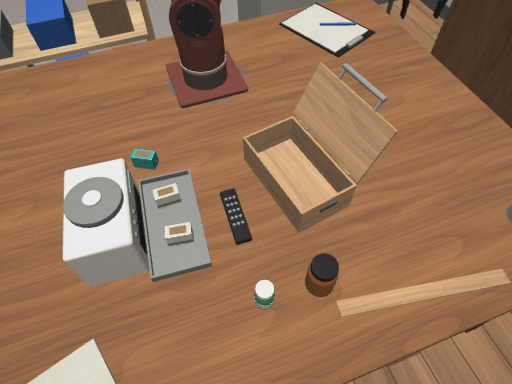

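View pics/side0.png

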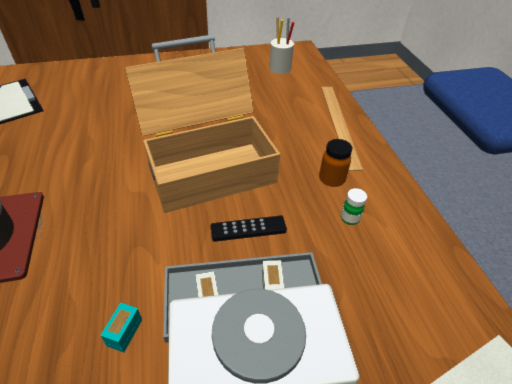

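```bash
python3 - <<'E'
from h import *
a=cv2.imread('pics/scene0.png');b=cv2.imread('pics/side0.png')
c=lambda i,x,y,w,h,W,H:cv2.resize(i[y:y+h,x:x+w],(W,H),interpolation=cv2.INTER_CUBIC)
top=np.hstack([c(a,130,165,100,75,400,300),c(a,240,60,160,120,400,300)])
top2=np.hstack([c(b,160,245,140,105,400,300)*1,c(a,240,110,160,120,400,300)])
cv2.imwrite('pics/crop1.png',np.vstack([top,top2]))
d=load('scene0.png'); e=load('side0.png')
print(proj(d,[0,0,0]),proj(e,[0,0,0]))
E
```

```text
[205.01846245  78.52921223] [-22.72104869 240.26903264]
```

View pics/crop1.png

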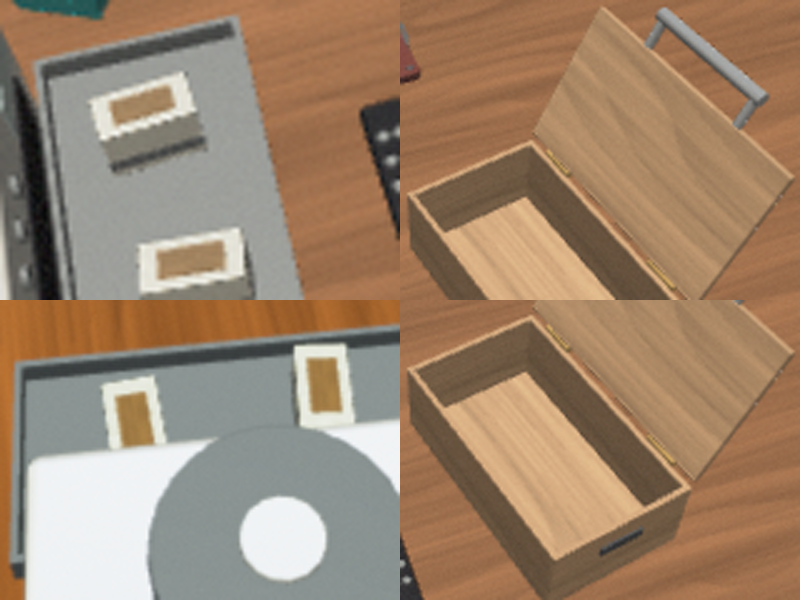

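```bash
cat >> h.py <<'E'
def quad(d,P,z):
    Q=np.array([onz(d,u,v,z)[:2] for u,v in P]); e=[Q[(i+1)%4]-Q[i] for i in range(4)]
    print('c',Q.mean(0).round(4),'len',[round(np.linalg.norm(x)*1e3) for x in e],'ang',[round(np.degrees(np.arctan2(x[1],x[0])),1) for x in e]); return Q
E
python3 - <<'E'
from h import *
d=load('scene0.png');e=load('side0.png')
quad(d,[(152.5,190.5),(176,183),(179.25,191.75),(156,200.5)],.049)
quad(d,[(164.5,225.75),(190.75,222.25),(193.5,233.5),(165.5,238.5)],.049)
print(quad(d,[(243.6,138),(292.4,116.8),(356,185.2),(302,214)],.09))
quad(d,[(139,181.25),(189,170),(209,265),(149,277)],.022)
# bar: from scene ends, heights for lid 2.05: 
for p in[(344.8,65.6),(385.2,99.2)]: print(onz(d,*p,.095+.192*np.sin(2.05)))
for n,p in(('jar',(323,263)),): print(n,onz(d,*p,.1))
print('pill',onz(d,264,289,.075),'rem',onz(d,236,215,.016),'turq',onz(d,145,156,.04))
E
```

```text
c [ 0.4569 -0.2287] len [62, 30, 61, 34] ang [np.float64(91.5), np.float64(2.4), np.float64(-85.2), np.float64(-176.5)]
c [ 0.5779 -0.2254] len [63, 32, 66, 35] ang [np.float64(77.9), np.float64(-3.2), np.float64(-99.3), np.float64(171.3)]
c [0.5141 0.1065] len [156, 276, 158, 276] ang [np.float64(99.7), np.float64(10.0), np.float64(-80.0), np.float64(-170.4)]
[[0.39133144 0.0060613 ]
 [0.36496145 0.16005756]
 [0.6363567  0.20790993]
 [0.66392734 0.05202733]]
c [ 0.5247 -0.2366] len [136, 290, 137, 281] ang [np.float64(85.3), np.float64(-5.5), np.float64(-98.6), np.float64(174.3)]
[0.41503575 0.26139394 0.26537357]
[0.55256588 0.28674455 0.26537357]
jar [0.79350162 0.03939107 0.1       ]
pill [ 0.79328231 -0.09212149  0.075     ] rem [ 0.56784731 -0.07991735  0.016     ] turq [ 0.31118122 -0.25718721  0.04      ]
```

{"method": "jog_arm", "body": {"steps": [{"dz": -0.8,"twist": 0.273},{"dz": -0.8,"twist": 0.273},{"dz": -0.8,"twist": 0.273},{"dz": -0.8,"twist": 0.273},{"dz": -0.8,"twist": 0.273},{"twist": 0.273},{"twist": 0.273},{"twist": 0.273}], "claw": 0.75, "force": 15}}

```text
validation failed for argument at $.st...
```

{"method": "jog_arm", "body": {"steps": [{"dx": -0.8,"dy": 0.8},{"dx": -0.8,"dy": 0.8},{"dx": -0.8,"dy": 0.8},{"dx": -0.8,"dy": 0.8},{"dx": -0.8,"dy": 0.8},{"dx": -0.8,"dy": 0.8},{"dx": -0.8,"dy": 0.8},{"dx": -0.8,"dy": 0.8}]}}

```text
validation failed for argument at $.st...
```

{"method": "jog_arm", "body": {"steps": [{"dx": -1},{"dx": -1},{"dx": -1},{"dx": -1},{"dx": -1},{"dx": -1},{"dx": -1},{"dx": -1}]}}

```text
validation failed for argument at $.st...
```

{"method": "jog_arm", "body": {"steps": [{"dx": -1},{"dx": -1},{"dx": -1},{"dx": -1},{"dx": -1},{"dx": -0.8,"dz": 0.8},{"dz": 0.8},{}]}}

```text
validation failed for argument at $.st...
```

{"method": "jog_arm", "body": {"steps": [{"dx": 0,"dy": 0,"dz": -0.8,"twist": 0.273},{"dx": 0,"dy": 0,"dz": -0.8,"twist": 0.273},{"dx": 0,"dy": 0,"dz": -0.8,"twist": 0.273},{"dx": 0,"dy": 0,"dz": -0.8,"twist": 0.273},{"dx": 0,"dy": 0,"dz": -0.8,"twist": 0.273},{"dx": 0,"dy": 0,"dz": 0,"twist": 0.273},{"dx": 0,"dy": 0,"dz": 0,"twist": 0.273},{"dx": 0,"dy": 0,"dz": 0,"twist": 0.273}], "claw": 0.75, "force": 15}}

```text
time: 0.9
position: [0.2385, 0.6046, 0.3822]
tcp_rot: [0.0, 0.691, 0.723, -0.0]
wrist_force: [0.5, 0.4, 0.5]
width: 0.0655
grasp_force: 0.0
```

{"method": "jog_arm", "body": {"steps": [{"dx": -0.8,"dy": 0.8,"dz": 0,"twist": 0},{"dx": -0.8,"dy": 0.8,"dz": 0,"twist": 0},{"dx": -0.8,"dy": 0.8,"dz": 0,"twist": 0},{"dx": -0.8,"dy": 0.8,"dz": 0,"twist": 0},{"dx": -0.8,"dy": 0.8,"dz": 0,"twist": 0},{"dx": -0.8,"dy": 0.8,"dz": 0,"twist": 0},{"dx": -0.8,"dy": 0.8,"dz": 0,"twist": 0},{"dx": -0.8,"dy": 0.8,"dz": 0,"twist": 0}]}}

```text
time: 1.7
position: [0.5084, 0.3607, 0.3823]
tcp_rot: [-0.0, 0.689, 0.725, -0.0]
wrist_force: [0.6, 1.4, 0.3]
width: 0.0653
grasp_force: 0.0
```

{"method": "jog_arm", "body": {"steps": [{"dx": -1,"dy": 0,"dz": 0,"twist": 0},{"dx": -1,"dy": 0,"dz": 0,"twist": 0},{"dx": -1,"dy": 0,"dz": 0,"twist": 0},{"dx": -1,"dy": 0,"dz": 0,"twist": 0},{"dx": -1,"dy": 0,"dz": 0,"twist": 0},{"dx": -1,"dy": 0,"dz": 0,"twist": 0},{"dx": -1,"dy": 0,"dz": 0,"twist": 0},{"dx": -1,"dy": 0,"dz": 0,"twist": 0}]}}

```text
time: 2.5
position: [0.5235, 0.0408, 0.3824]
tcp_rot: [-0.0, 0.689, 0.725, -0.0]
wrist_force: [0.1, 0.2, 0.5]
width: 0.0653
grasp_force: 0.0
```

{"method": "jog_arm", "body": {"steps": [{"dx": -1,"dy": 0,"dz": 0,"twist": 0},{"dx": -1,"dy": 0,"dz": 0,"twist": 0},{"dx": -1,"dy": 0,"dz": 0,"twist": 0},{"dx": -1,"dy": 0,"dz": 0,"twist": 0},{"dx": -1,"dy": 0,"dz": 0,"twist": 0},{"dx": -1,"dy": 0,"dz": 0.7,"twist": 0},{"dx": 0,"dy": 0,"dz": 0.7,"twist": 0},{"dx": 0,"dy": 0,"dz": 0,"twist": 0}]}}

```text
time: 3.3
position: [0.5343, -0.1976, 0.3231]
tcp_rot: [-0.002, 0.69, 0.724, -0.002]
wrist_force: [-0.3, 1.5, 1.1]
width: 0.0651
grasp_force: 0.0
```

```bash
python3 - <<'E'
from h import *
d=snap('wrist','w1.png'); c=[.4569,-.2287,.049]; print(proj(d,c),proj(d,[.5779,-.2254,.049]))
i=cv2.imread('pics/w1.png'); cv2.imwrite('pics/w1b.png',cv2.resize(i,(800,600),interpolation=cv2.INTER_CUBIC))
E
```

```text
[197.14678309 179.09495085] [287.16304377 181.10081882]
```

View pics/w1b.png

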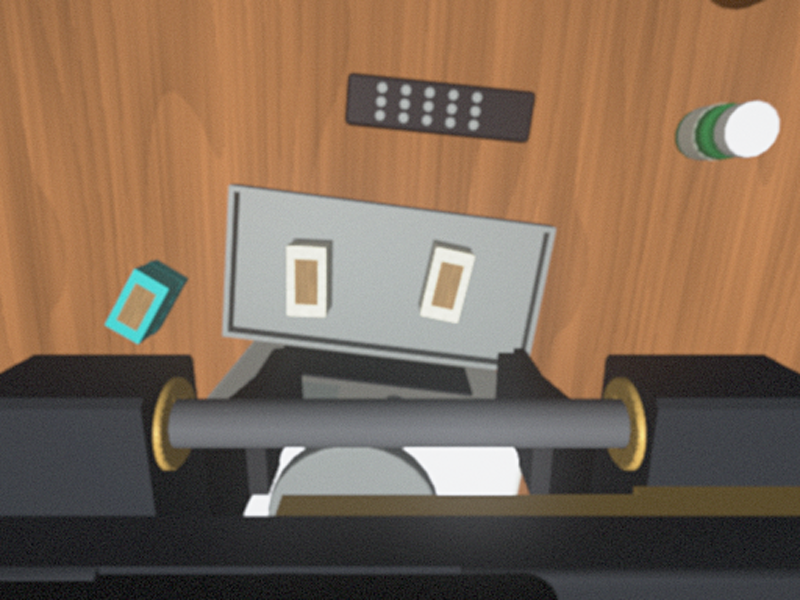

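```bash
python3 - <<'E'
from h import *
d=load('w1.png')
for P in([(288,317),(287,245),(326,245),(325,317)],[(421,314),(438,247),(474,253),(459,322)]):
    quad(d,np.array(P)/1.5625,.049)
s=readout.read_state(); w,x,y,z=s['tcp_rot']; print(s['position'],np.degrees(np.arctan2(2*x*y,2*x*x-1))-90)
E
```

```text
c [ 0.4556 -0.2304] len [64, 33, 64, 32] ang [np.float64(90.4), np.float64(2.8), np.float64(-90.1), np.float64(-177.1)]
c [ 0.5773 -0.2269] len [61, 31, 62, 34] ang [np.float64(79.7), np.float64(-6.7), np.float64(-97.3), np.float64(170.5)]
[ 0.53535786 -0.19657811  0.32538003] 2.9324435753751317
```

{"method": "jog_arm", "body": {"steps": [{"dx": -0.3625,"dy": -1,"dz": 0.4,"twist": 0},{"dx": -0.3625,"dy": -1,"dz": 0.6,"twist": 0},{"dx": 0,"dy": -0.025,"dz": 0.8,"twist": 0},{"dx": 0,"dy": 0,"dz": 1,"twist": 0},{"dx": 0,"dy": 0,"dz": 1,"twist": 0},{"dx": 0,"dy": 0,"dz": 1,"twist": 0},{"dx": 0,"dy": 0,"dz": 0.7,"twist": 0},{"dx": 0,"dy": 0,"dz": 0,"twist": 0}]}}

```text
time: 4.15
position: [0.456, -0.2285, 0.1049]
tcp_rot: [-0.002, 0.688, 0.726, -0.001]
wrist_force: [-1.6, 0.6, 0.9]
width: 0.0651
grasp_force: 0.0
```

{"method": "jog_arm", "body": {"steps": [{"dx": -0.02,"dy": 0,"dz": 0.6,"twist": 0},{"dx": 0,"dy": 0,"dz": 0.6,"twist": 0},{"dx": 0,"dy": 0,"dz": 0.5,"twist": 0},{"dx": 0,"dy": 0,"dz": 0.4,"twist": 0},{"dx": 0,"dy": 0,"dz": 0,"twist": 0},{"dx": 0,"dy": 0,"dz": 0,"twist": 0}]}}

```text
time: 4.75
position: [0.4585, -0.2311, 0.0245]
tcp_rot: [0.001, 0.688, 0.725, 0.001]
wrist_force: [0.6, -0.5, 0.2]
width: 0.0654
grasp_force: 0.0
```

{"method": "jog_arm", "body": {"steps": [{"dx": 0,"dy": 0,"dz": 0,"twist": 0},{"dx": 0,"dy": 0,"dz": 0,"twist": 0},{"dx": 0,"dy": 0,"dz": 0,"twist": 0},{"dx": 0,"dy": 0,"dz": 0,"twist": 0},{"dx": 0,"dy": 0,"dz": 0,"twist": 0},{"dx": 0,"dy": 0,"dz": 0,"twist": 0}], "claw": 0, "force": 15}}

```text
time: 5.35
position: [0.4568, -0.2311, 0.0227]
tcp_rot: [-0.0, 0.689, 0.725, -0.0]
wrist_force: [-2.2, 0.2, 4.6]
width: 0.0339
grasp_force: 15.0
```

{"method": "jog_arm", "body": {"steps": [{"dx": 0,"dy": 0,"dz": -0.6,"twist": 0},{"dx": 0,"dy": 0,"dz": -1,"twist": 0},{"dx": 0,"dy": 0,"dz": -1,"twist": 0},{"dx": 0.4,"dy": 0,"dz": -1,"twist": 0},{"dx": 0.8,"dy": 0,"dz": -0.9,"twist": 0},{"dx": 1,"dy": 0.15,"dz": 0,"twist": 0},{"dx": 1,"dy": 0.2,"dz": 0,"twist": 0},{"dx": 1,"dy": 0.2,"dz": 0,"twist": 0}]}}

```text
time: 6.15
position: [0.4701, -0.0606, 0.203]
tcp_rot: [0.0, 0.689, 0.725, 0.001]
wrist_force: [1.2, -0.1, -1.0]
width: 0.0339
grasp_force: 15.0
```

{"method": "jog_arm", "body": {"steps": [{"dx": 1,"dy": 0.2,"dz": 0,"twist": 0},{"dx": 1,"dy": 0,"dz": 0,"twist": 0},{"dx": 1,"dy": 0,"dz": 0,"twist": 0},{"dx": 0.7,"dy": 0,"dz": 0,"twist": 0},{"dx": 0.3,"dy": 0,"dz": 0,"twist": -0.12},{"dx": 0,"dy": 0,"dz": 0,"twist": -0.117},{"dx": 0,"dy": 0,"dz": 0,"twist": 0},{"dx": 0,"dy": 0,"dz": 0,"twist": 0}]}}

```text
time: 6.95
position: [0.4699, 0.0976, 0.2024]
tcp_rot: [-0.0, 0.643, 0.766, -0.0]
wrist_force: [-0.1, 0.9, -0.7]
width: 0.034
grasp_force: 15.0
```

{"method": "jog_arm", "body": {"steps": [{"dx": 0,"dy": 0,"dz": 0.8,"twist": 0},{"dx": 0,"dy": 0,"dz": 1,"twist": 0},{"dx": 0,"dy": 0,"dz": 1,"twist": 0},{"dx": 0,"dy": 0,"dz": 0.8,"twist": 0},{"dx": 0,"dy": 0,"dz": 0.5,"twist": 0},{"dx": 0,"dy": 0,"dz": 0.3,"twist": 0},{"dx": 0,"dy": 0,"dz": 0,"twist": 0},{"dx": 0,"dy": 0,"dz": 0,"twist": 0}]}}

```text
time: 7.75
position: [0.4705, 0.098, 0.0273]
tcp_rot: [0.0, 0.643, 0.766, 0.0]
wrist_force: [-0.0, 0.9, -0.5]
width: 0.0336
grasp_force: 15.0
```

Carton underside ≈9 mm above the table; lower 2 mm and release with a modest opening, then rise.

{"method": "jog_arm", "body": {"steps": [{"dx": 0,"dy": 0,"dz": 0.05,"twist": 0},{"dx": 0,"dy": 0,"dz": 0,"twist": 0}]}}

```text
time: 7.95
position: [0.4704, 0.0983, 0.0253]
tcp_rot: [0.0, 0.642, 0.766, 0.001]
wrist_force: [-1.0, -0.4, -1.1]
width: 0.0338
grasp_force: 15.0
```

{"method": "jog_arm", "body": {"steps": [{"dx": 0,"dy": 0,"dz": 0,"twist": 0},{"dx": 0,"dy": 0,"dz": 0,"twist": 0},{"dx": 0,"dy": 0,"dz": 0,"twist": 0},{"dx": 0,"dy": 0,"dz": -0.4,"twist": 0},{"dx": 0,"dy": 0,"dz": -1,"twist": 0},{"dx": 0,"dy": 0,"dz": -1,"twist": 0},{"dx": 0,"dy": 0,"dz": -1,"twist": 0},{"dx": 0,"dy": 0,"dz": -1,"twist": 0}], "claw": 0.6}}

```text
time: 8.75
position: [0.4697, 0.0978, 0.2023]
tcp_rot: [0.0, 0.643, 0.766, 0.0]
wrist_force: [1.1, 1.1, -0.3]
width: 0.052
grasp_force: 0.0
```

{"method": "jog_arm", "body": {"steps": [{"dx": 0,"dy": 0,"dz": 0,"twist": 0.206},{"dx": 0,"dy": 0,"dz": 0,"twist": 0.206},{"dx": 0,"dy": 0,"dz": 0,"twist": 0.205}]}}

```text
time: 9.05
position: [0.47, 0.0981, 0.201]
tcp_rot: [-0.0, 0.759, 0.651, 0.0]
wrist_force: [1.4, -0.4, -0.3]
width: 0.0526
grasp_force: 0.0
```

{"method": "jog_arm", "body": {"steps": [{"dx": -0.95,"dy": 0.484,"dz": 0,"twist": 0},{"dx": -0.95,"dy": 0.484,"dz": 0,"twist": 0},{"dx": -0.95,"dy": 0.484,"dz": 0,"twist": 0},{"dx": -0.95,"dy": 0.484,"dz": 0,"twist": 0},{"dx": -0.95,"dy": 0.484,"dz": 0,"twist": 0},{"dx": -0.95,"dy": 0.484,"dz": 0,"twist": 0},{"dx": -0.95,"dy": 0.484,"dz": 0,"twist": 0},{"dx": -0.95,"dy": 0.484,"dz": 0,"twist": 0}], "claw": 0.75}}

```text
time: 9.85
position: [0.5789, -0.2268, 0.2005]
tcp_rot: [0.0, 0.757, 0.653, 0.0]
wrist_force: [-0.3, 0.9, 0.6]
width: 0.065
grasp_force: 0.0
```

{"method": "jog_arm", "body": {"steps": [{"dx": 0,"dy": 0,"dz": 0.6,"twist": 0},{"dx": 0,"dy": 0,"dz": 1,"twist": 0},{"dx": 0,"dy": 0,"dz": 0.8,"twist": 0},{"dx": 0,"dy": 0,"dz": 0,"twist": 0},{"dx": 0,"dy": 0,"dz": 0,"twist": 0}]}}

```text
time: 10.35
position: [0.5784, -0.2256, 0.1052]
tcp_rot: [-0.0, 0.757, 0.653, -0.0]
wrist_force: [0.5, 0.1, 0.7]
width: 0.0652
grasp_force: 0.0
```

{"method": "jog_arm", "body": {"steps": [{"dx": 0,"dy": 0,"dz": 0.6,"twist": 0},{"dx": 0,"dy": 0,"dz": 0.6,"twist": 0},{"dx": 0,"dy": 0,"dz": 0.5,"twist": 0},{"dx": 0,"dy": 0,"dz": 0.4,"twist": 0},{"dx": 0,"dy": 0,"dz": 0,"twist": 0},{"dx": 0,"dy": 0,"dz": 0,"twist": 0}]}}

```text
time: 10.95
position: [0.5792, -0.2258, 0.0219]
tcp_rot: [0.001, 0.757, 0.653, 0.0]
wrist_force: [-0.2, -0.5, -0.4]
width: 0.0653
grasp_force: 0.0
```

{"method": "jog_arm", "body": {"steps": [{"dx": 0,"dy": 0,"dz": 0,"twist": 0},{"dx": 0,"dy": 0,"dz": 0,"twist": 0},{"dx": 0,"dy": 0,"dz": 0,"twist": 0},{"dx": 0,"dy": 0,"dz": 0,"twist": 0},{"dx": 0,"dy": 0,"dz": 0,"twist": 0},{"dx": 0,"dy": 0,"dz": 0,"twist": 0}], "claw": 0}}

```text
time: 11.55
position: [0.5783, -0.2255, 0.0207]
tcp_rot: [-0.0, 0.757, 0.653, -0.0]
wrist_force: [-1.4, -0.3, 2.7]
width: 0.034
grasp_force: 15.0
```

{"method": "jog_arm", "body": {"steps": [{"dx": 0,"dy": 0,"dz": -0.6,"twist": 0},{"dx": 0,"dy": 0,"dz": -1,"twist": 0},{"dx": 0,"dy": 0,"dz": -1,"twist": 0},{"dx": 0,"dy": 0,"dz": -1,"twist": 0},{"dx": 0,"dy": 0,"dz": -0.9,"twist": 0},{"dx": 0,"dy": 0,"dz": 0,"twist": -0.206},{"dx": 0,"dy": 0,"dz": 0,"twist": -0.206},{"dx": 0,"dy": 0,"dz": 0,"twist": -0.206}]}}

```text
time: 12.35
position: [0.5784, -0.2253, 0.2007]
tcp_rot: [0.0, 0.64, 0.768, 0.0]
wrist_force: [-0.8, 0.0, -0.9]
width: 0.0339
grasp_force: 15.0
```

{"method": "jog_arm", "body": {"steps": [{"dx": 0.7,"dy": 0.116,"dz": 0,"twist": 0},{"dx": 1,"dy": 0.116,"dz": 0,"twist": 0},{"dx": 1,"dy": 0.116,"dz": 0,"twist": 0},{"dx": 1,"dy": 0.116,"dz": 0,"twist": 0},{"dx": 1,"dy": 0.116,"dz": 0,"twist": 0},{"dx": 1,"dy": 0.116,"dz": 0,"twist": 0},{"dx": 1,"dy": 0.116,"dz": 0,"twist": 0},{"dx": 1,"dy": 0.116,"dz": 0,"twist": 0}]}}

```text
time: 13.15
position: [0.5606, 0.0859, 0.2006]
tcp_rot: [-0.0, 0.642, 0.766, 0.0]
wrist_force: [0.7, 0.3, -0.5]
width: 0.0342
grasp_force: 15.0
```

{"method": "jog_arm", "body": {"steps": [{"dx": 0.7,"dy": 0.116,"dz": 0,"twist": 0},{"dx": 0,"dy": 0,"dz": 0,"twist": 0},{"dx": 0,"dy": 0,"dz": 0,"twist": 0},{"dx": 0,"dy": 0,"dz": 0.5,"twist": 0},{"dx": 0,"dy": 0,"dz": 0.6,"twist": 0}]}}

```text
time: 13.65
position: [0.5617, 0.1109, 0.157]
tcp_rot: [0.001, 0.643, 0.766, 0.001]
wrist_force: [-0.0, 0.8, -0.7]
width: 0.0339
grasp_force: 15.0
```

{"method": "jog_arm", "body": {"steps": [{"dx": 0,"dy": 0,"dz": 0.9,"twist": 0},{"dx": 0,"dy": 0,"dz": 0.9,"twist": 0},{"dx": 0,"dy": 0,"dz": 0.7,"twist": 0},{"dx": 0,"dy": 0,"dz": 0.5,"twist": 0},{"dx": 0,"dy": 0,"dz": 0.3,"twist": 0},{"dx": 0,"dy": 0,"dz": 0,"twist": 0},{"dx": 0,"dy": 0,"dz": 0,"twist": 0}]}}

```text
time: 14.35
position: [0.5613, 0.112, 0.0254]
tcp_rot: [0.0, 0.643, 0.766, 0.0]
wrist_force: [-0.1, 0.0, -1.8]
width: 0.034
grasp_force: 15.0
```

{"method": "jog_arm", "body": {"steps": [{"dx": 0,"dy": 0,"dz": 0,"twist": 0},{"dx": 0,"dy": 0,"dz": 0,"twist": 0},{"dx": 0,"dy": 0,"dz": 0,"twist": 0},{"dx": 0,"dy": 0,"dz": -0.4,"twist": 0},{"dx": 0,"dy": 0,"dz": -1,"twist": 0},{"dx": 0,"dy": 0,"dz": -1,"twist": 0},{"dx": 0,"dy": 0,"dz": -1,"twist": 0},{"dx": 0,"dy": 0,"dz": -1,"twist": 0}], "claw": 0.6}}

```text
time: 15.15
position: [0.5606, 0.1123, 0.2037]
tcp_rot: [0.0, 0.642, 0.766, 0.0]
wrist_force: [0.7, 1.0, -0.5]
width: 0.0522
grasp_force: 0.0
```

```bash
python3 - <<'E'
from h import *
a=snap('scene','scene2.png');b=snap('side','side2.png')
c=lambda n,x,y:cv2.resize(cv2.imread(n)[y:y+150,x:x+200],(800,600),interpolation=cv2.INTER_CUBIC)[:, :]
A=c('pics/scene2.png',220,60);B=c('pics/side2.png',100,40)
cv2.imwrite('pics/c2.png',np.vstack([cv2.resize(A,(400,300)),cv2.resize(B,(400,300))]))
E
```

```text
(no output)
```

View pics/c2.png

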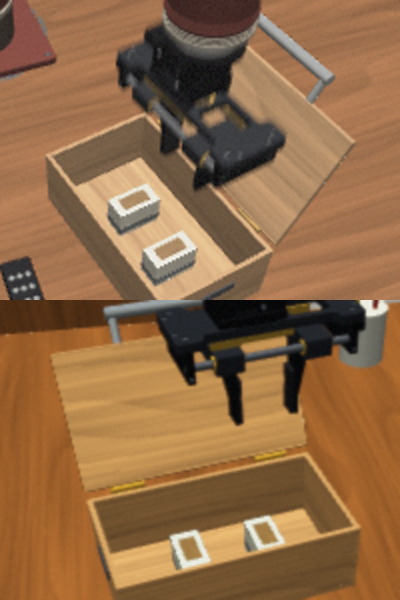

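{"method": "jog_arm", "body": {"steps": [{"dx": 0,"dy": 0,"dz": -1,"twist": 0},{"dx": 0,"dy": 0,"dz": -1,"twist": 0},{"dx": 0,"dy": 0,"dz": -1,"twist": -0.273},{"dx": 0,"dy": 0,"dz": -0.5,"twist": -0.273},{"dx": 0,"dy": 0,"dz": 0,"twist": -0.273},{"dx": 0,"dy": 0,"dz": 0,"twist": -0.273},{"dx": 0,"dy": 0,"dz": 0,"twist": -0.273},{"dx": 0,"dy": 0,"dz": 0,"twist": -0.273}], "claw": 0.6}}

```text
time: 16.05
position: [0.5604, 0.1123, 0.3412]
tcp_rot: [0.0, 0.263, 0.965, 0.0]
wrist_force: [0.7, 0.1, 0.1]
width: 0.0523
grasp_force: 0.0
```

{"method": "jog_arm", "body": {"steps": [{"dx": 0,"dy": 0,"dz": 0,"twist": -0.273},{"dx": 0,"dy": 0,"dz": 0,"twist": -0.273},{"dx": 0,"dy": 0,"dz": 0,"twist": -0.273},{"dx": 0,"dy": 0,"dz": 0,"twist": -0.273},{"dx": 0,"dy": 0,"dz": 0,"twist": -0.27},{"dx": 0,"dy": 0,"dz": 0,"twist": 0},{"dx": 0,"dy": 0,"dz": 0,"twist": 0}]}}

```text
time: 16.75
position: [0.5605, 0.1124, 0.3409]
tcp_rot: [0.0, -0.086, 0.996, 0.0]
wrist_force: [0.2, -0.0, -0.9]
width: 0.0523
grasp_force: 0.0
```

{"method": "jog_arm", "body": {"steps": [{"dx": 0.2,"dy": 0.6,"dz": 0,"twist": 0},{"dx": 0.3,"dy": 0.9,"dz": 0,"twist": 0},{"dx": 0.3,"dy": 0.9,"dz": 0,"twist": 0},{"dx": 0.2,"dy": 0.9,"dz": 0,"twist": 0},{"dx": 0.17,"dy": 0.98,"dz": 0,"twist": 0},{"dx": 0,"dy": 0,"dz": 0,"twist": 0},{"dx": 0,"dy": 0,"dz": 0,"twist": 0}]}}

```text
time: 17.45
position: [0.4842, 0.2737, 0.3405]
tcp_rot: [-0.0, -0.087, 0.996, -0.0]
wrist_force: [0.6, -0.9, 0.5]
width: 0.0519
grasp_force: 0.0
```

```bash
python3 - <<'E'
from h import *
a=snap('scene','scene3.png');b=snap('side','side3.png');w=snap('wrist','w3.png')
print(proj(w,[.485,.273,.265]))
c=lambda n,x,y:cv2.resize(cv2.imread(n)[y:y+150,x:x+200],(400,300),interpolation=cv2.INTER_CUBIC)
cv2.imwrite('pics/c3.png',np.vstack([np.hstack([c('pics/scene3.png',260,10),c('pics/side3.png',90,0)]),np.hstack([cv2.resize(cv2.imread('pics/w3.png'),(400,300)),np.zeros((300,400,3),np.uint8)])]))
E
```

```text
[255.05083398 199.7331684 ]
```

View pics/c3.png

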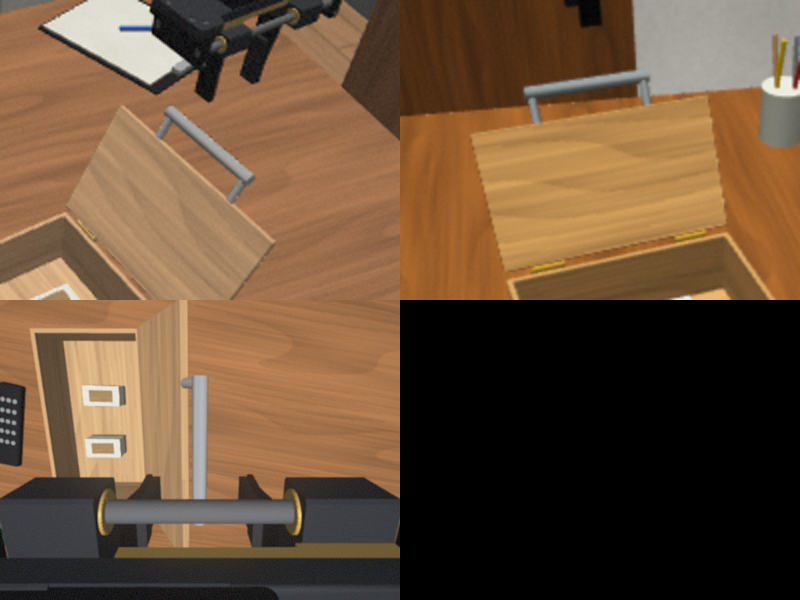

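The wrist view shows the bar vertical at image column 256 of 512, midway between the fingers as predicted; both cartons lie in the chest. Lowering and gripping.

{"method": "jog_arm", "body": {"steps": [{"dx": 0,"dy": 0,"dz": 0.5,"twist": 0},{"dx": 0,"dy": 0,"dz": 0.5,"twist": 0},{"dx": 0,"dy": 0,"dz": 0.5,"twist": 0},{"dx": 0,"dy": 0,"dz": 0.5,"twist": 0},{"dx": 0,"dy": 0,"dz": 0.3,"twist": 0},{"dx": 0,"dy": 0,"dz": 0,"twist": 0},{"dx": 0,"dy": 0,"dz": 0,"twist": 0}]}}

```text
time: 18.3
position: [0.4851, 0.2727, 0.2493]
tcp_rot: [0.0, -0.087, 0.996, 0.0]
wrist_force: [-0.2, -0.2, 0.7]
width: 0.0518
grasp_force: 0.0
```

{"method": "jog_arm", "body": {"steps": [{"dx": 0,"dy": 0,"dz": 0,"twist": 0},{"dx": 0,"dy": 0,"dz": 0,"twist": 0},{"dx": 0,"dy": 0,"dz": 0,"twist": 0},{"dx": 0,"dy": 0,"dz": 0,"twist": 0},{"dx": 0,"dy": 0,"dz": 0,"twist": 0},{"dx": 0,"dy": 0,"dz": 0,"twist": 0},{"dx": 0,"dy": 0,"dz": 0,"twist": 0}], "claw": 0, "force": 20}}

```text
time: 19.0
position: [0.4849, 0.2719, 0.2486]
tcp_rot: [-0.0, -0.087, 0.996, -0.001]
wrist_force: [-0.6, -4.8, 2.1]
width: 0.0133
grasp_force: 20.0
```

{"method": "jog_arm", "body": {"steps": [{"dx": 0,"dy": -0.131,"dz": -0.058,"twist": 0},{"dx": 0,"dy": -0.131,"dz": -0.058,"twist": 0},{"dx": 0,"dy": -0.131,"dz": -0.058,"twist": 0},{"dx": 0,"dy": -0.131,"dz": -0.058,"twist": 0},{"dx": 0,"dy": -0.1375,"dz": -0.0425,"twist": 0},{"dx": 0,"dy": -0.1375,"dz": -0.0425,"twist": 0},{"dx": 0,"dy": -0.1375,"dz": -0.0425,"twist": 0},{"dx": 0,"dy": -0.1375,"dz": -0.0425,"twist": 0}]}}

```text
time: 19.8
position: [0.492, 0.2304, 0.2649]
tcp_rot: [-0.0, -0.088, 0.996, 0.0]
wrist_force: [-3.0, 0.9, 1.5]
width: 0.0133
grasp_force: 20.0
```

{"method": "jog_arm", "body": {"steps": [{"dx": 0,"dy": -0.142,"dz": -0.0256,"twist": 0},{"dx": 0,"dy": -0.142,"dz": -0.0256,"twist": 0},{"dx": 0,"dy": -0.142,"dz": -0.0256,"twist": 0},{"dx": 0,"dy": -0.142,"dz": -0.0256,"twist": 0},{"dx": 0,"dy": 0,"dz": 0,"twist": 0}]}}

```text
time: 20.3
position: [0.4961, 0.207, 0.2687]
tcp_rot: [-0.0, -0.087, 0.996, -0.0]
wrist_force: [-5.4, 1.7, 1.9]
width: 0.0135
grasp_force: 20.0
```

{"method": "jog_arm", "body": {"steps": [{"dx": 0,"dy": -0.14,"dz": -0.01,"twist": 0},{"dx": 0,"dy": -0.14,"dz": -0.01,"twist": 0},{"dx": 0,"dy": -0.14,"dz": -0.01,"twist": 0},{"dx": 0,"dy": -0.09,"dz": 0,"twist": 0},{"dx": 0,"dy": -0.05,"dz": 0,"twist": 0},{"dx": 0,"dy": 0,"dz": 0,"twist": 0},{"dx": 0,"dy": 0,"dz": 0,"twist": 0},{"dx": 0,"dy": 0,"dz": 0,"twist": 0}]}}

```text
time: 21.1
position: [0.4998, 0.1857, 0.2696]
tcp_rot: [-0.001, -0.088, 0.996, -0.0]
wrist_force: [-5.1, 0.9, 1.3]
width: 0.0133
grasp_force: 20.0
```

```bash
python3 - <<'E'
from h import *
a=snap('scene','scene4.png');b=snap('side','side4.png');s=readout.read_state()
p=s['position']; h=np.array([.500,.185]); u=np.array([-.174,.985]); y=(p[:2]-h)@u
print(p,s['wrist_force'],s['grasp_force'],s['joint_velocities'].round(3),'y',y,'theta',np.pi/2+np.arcsin(y/.192))
c=lambda n,x,y:cv2.resize(cv2.imread(n)[y:y+180,x:x+240],(800,600),interpolation=cv2.INTER_CUBIC)
cv2.imwrite('pics/c4.png',c('pics/scene4.png',230,40)); cv2.imwrite('pics/c4s.png',c('pics/side4.png',90,20))
E
```

```text
[0.49977527 0.18576085 0.2696042 ] [-5.70986836  0.22525769  0.57155368] 20.0084987282753 [-0.001  0.001 -0.001 -0.002 -0.001 -0.001 -0.002] y 0.0007885381196444002 theta 1.5749033077136427
```

View pics/c4.png

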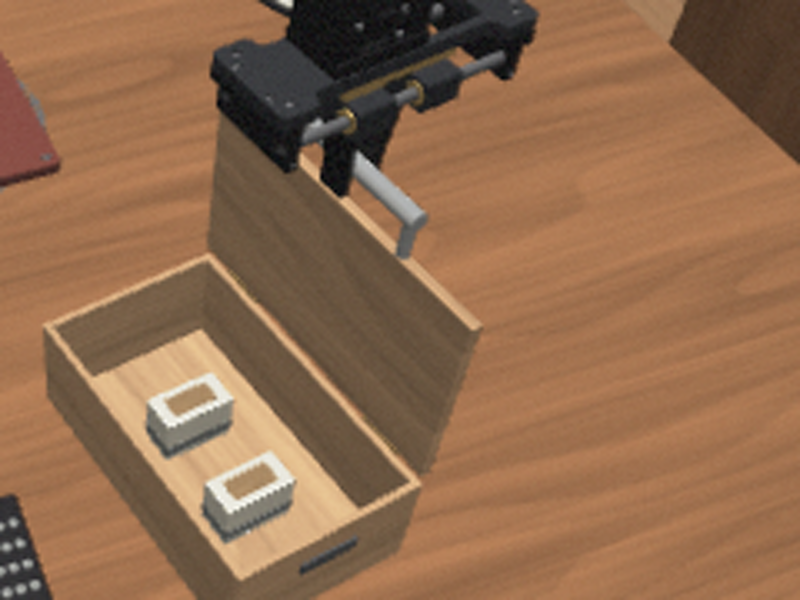

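View pics/c4s.png

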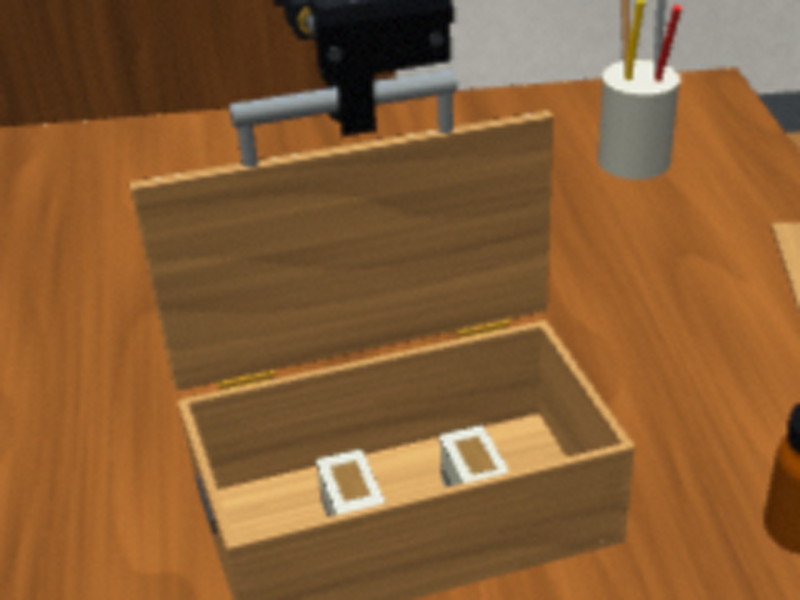

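```bash
python3 - <<'E'
from h import *
a=load('scene4.png');b=load('side4.png')
P=tri(a,(374.6,138.4),b,(255.6,54.2)); h=np.array([.500,.185]); print(P)
y=(P[:2]-h)@[-.174,.985]; th=np.pi/2+np.arctan2(y,P[2]-.095); print(y,th)
if abs(th-np.pi/2)<.05: print(arm.hand_in())
E
```

```text
[0.63631386 0.21356953 0.25031454]
0.0044223764566700945 1.5992623144950213
the job is handed in; nothing more can be done
None
```

I handed the job in: both cartons are on the chest floor, side by side and let go, and the lid is held motionless at about 1.575 rad from the arm pose (upright is 1.571) with a 20 N grip. A camera check of a panel corner read 1.599 rad, also within the 4° limit, but I haven't seen the judge's verdict.

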